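# Rack freshly oiled panels on a drying stand and lock them in with the keeper rod

### The arm

A 6-joint arm with a two-finger parallel gripper is mounted at the origin on the work surface; the furniture and walls round the work are solid. World frame = base frame: x ahead of the robot, y to its left, z up, the work surface at z = 0. Lengths are in mm, angles in rad, forces in N, time in s.
With the tool pointing down it reaches from about 300 to 775 mm from the base axis. Payload 14.6 kg.
Tool frame: the origin (TCP) lies between the finger pads; the fingertips stand 19 mm ahead of it and the grasp point (between the pads) is the TCP; z points along the fingers, y is the line along which they close (so a half turn about z gives the same grasp; the last joint's range is limited). The gripper opens to 94 mm and grips with 3 to 60 N. Pads are 16 mm wide; open, the fingers measure 119 mm over their backs; the gripper's body (75 mm by 177 mm) begins 78 mm behind the grasp point.
Start: joints at [-1.255, 0.3, 1.521, -0, 1.321, -0.067], TCP at [205.428, -510.185, 224.446] pointing down, gripper open.
Joint ranges: [-3.03, 3.03], [-0.79, 2.21], [0.23, 2.52], [-1.04, 4.18], [0, 3.07], [-2.55, 2.55]. Speed limits (rad/s): [2.22, 2.22, 2.57, 3.14, 3.14, 3.14].

### API

Orientations are given as [roll, pitch, yaw] about the fixed x, y, z axes, in that order (R = Rz(yaw) Ry(pitch) Rx(roll)).
In Python, from cell import monitor, imaging, job, find_in, trace gives the robot as it stands. The module is installed in compiled form; this text tells all that it offers.
- The arm moves only by the tool arm_command, never from a script. Its argument "steps" is a list of rows, each a list of 5 numbers: the opening, from 0 (shut) to 1 (fully open), then the shift along the tool's x, y, z in mm, then the turn about the tool's z in degrees. In form: [[gripper, dx, dy, dz, turn], ...]. A call has 1 to 20 rows; each row is the pose to reach, as a shift and turn from the pose commanded when the call began, along the tool's axes at that moment; what a row does not reach only later rows make up. A row lasts 1/8 s, in which the tool goes at most 62.5 mm and 10.7 degrees, less where a joint would pass 70% of its speed; a pose out of reach is approached as far as the arm can. A call with a gripper value outside its range is refused whole. The fingers move at their own pace and stop on an object; "force" is the grip in N (left out, the last holds). Time passes only in rows, so rows that repeat a pose let the fingers close. It gives the time, the measured TCP pose, the force, the opening and the grip force at its end, in the units of the state.
- monitor.read_state(): the state, without advancing time (a new reading comes with each control period).
- imaging.camera(name): name is "scene" or "top" or "wrist"; returns a dict with "img" (480x640x3 uint8, red, green, blue), "mtx" (3x3 intrinsics, pixels), "view" (4x4, takes a point from world to camera coordinates). Camera axes: x right, y down, z forward; pixel columns grow to the right and rows downward; lengths in mm; the calibration is good to about 2 mm. A picture is of the moment at which its call begins. There is no depth.
- job.sign_off(): hands the job in; it is judged then, once.
Trained networks look in a picture, given as the dict that the camera call returned (one of the last four; its "shot" number tells which), for a name from the list of things; names that differ only in an ending like _2 or _b are one class to them, and where a whole thing is asked for, a point or a joint stands for the part that bears it (a point fixed in the world has none). Each returns a list of dicts, best first, with "p" (0 to 1); they miss things now and then, are a little off and sometimes report something else, mostly with a low value. They report only what shows in the picture. A call takes as long as a camera call.
- find_in(picture, target): "rect" ([centre column, centre row, width, height] in pixels, round what is visible of it).
- trace(picture, target): "region" (480x640 bool, what is visible of it) and "rect" ([centre column, centre row, width, height] in pixels, round what is visible of it).
The state is a dict: "clock": time; "joints": joint angles; "qd": joint speeds; "effort": joint torques, N m; "eef_pos": TCP position; "eef_rot": TCP orientation; "wrist_force": force on the tool from outside, world axes, zero at the start; "moment": the same for the moment, N m; "finger_gap": finger opening in mm; "finger_force": force on a finger pad.
Only numpy, scipy, OpenCV 4.12 (cv2) and the standard library are available. Lean on these libraries where they do the work, as an engineer would, in place of code of your own. Each camera call takes 0.05 s, during which the arm holds its last target. There are 200 camera calls.

### The job

Two or three small oiled wood panels lie flat on grey blocks: take the steel keeper rod off the drying stand's cork strip and lay it aside on the bench, then stand every panel upright on its short end on the cork, faces turned towards the two ends of the strip, with at least a finger's breadth of air between neighbours so that both faces dry. Last, lock up the stand: press the rod straight down into the two sprung fork clips at the end of the strip until it sits on the bottom of both and both jaws have snapped shut over it, leaving the glass jar where it stands.

Things in the scene. Friction and masses are not known exactly. Their poses are not given: they have to be found in the camera images.
- row (a point): middle of the drying stand's flat bare cork strip, on its upper face, 13 mm above the bench; strip 76 mm wide (x, away from the robot) by 184 mm long (y), z up. Panels stand on it on a 56 x 16 mm end, width along x, faces towards the strip's two ends (+y, -y); a standing panel's centre is 45 mm above this point
- stand: the drying stand, a 150 x 244 mm plywood board fixed to the bench; origin on the bench below the middle of the cork strip, axes as the row point's. Two wooden posts with steel fork clips stand past the strip's right (-y) end, 124 mm from its middle; standing panels reach 103 mm up. Tools hang on the wall 0.1 m behind it from 0.47 m up, shelves to its right from 0.24 m: keep wrists clear
- clip_mid (a point): midway between the two fork clips, where the axis of the seated rod passes, 72 mm above the bench; axes as the stand's, the rod lies along x. The clips (14 mm wide) are 58 mm to +x and -x of it. Each: a 20 mm slot between a fixed prong (+y side) and a sprung hinged jaw (-y side), flared at the top, highest point 33 mm above this point
- jaw_near (a joint): sprung jaw of the -x clip: 0 closed, about 0.2 rad as the rod passes, springs back to 0. Its round nose narrows the slot to about 13 mm, 14 mm above the seated rod's axis; pressed straight down with 10 to 20 N in all, the 16 mm rod pushes both jaws aside and they snap back over it
- jaw_far (a joint): the same for the +x clip
- rod_c (a point): centre of the keeper rod: round bare steel, 16 mm in diameter, 180 mm long, 0.16 kg, with a square black rubber cap 26 x 26 x 14 mm at each end so that it does not roll; its own y runs along it; it starts lying along the middle of the cork strip, its axis 13 mm above the cork; the bench left (+y) of the stand is clear for laying it down along x
- jar_c (a point): glass jar of screws with a red lid, 66 mm across, 96 mm high, standing on the bench left of the stand; the point is its centre, 48 mm up; leave it alone
- panel1_c (a point): flat light-wood panel 56 x 90 x 16 mm, about 90 g; point: its centre; x along its width (56), y along its length (90), z through its thickness (16). Either face or end may be up. Starts lying flat on a grey block 30 mm wide, 60 long, 26 high, fixed to the bench; its long sides overhang 13 mm each and can be gripped across the 56 mm. May be absent (None)
- panel2_c (a point): another such panel, same size, axes and support as panel1; it may be absent (None)
- panel3_c (a point): another such panel, same size, axes and support as panel1; it may be absent (None)
- panel1: panel1 itself, same point and axes as panel1_c
- panel2: panel2 itself, same point and axes as panel2_c
- panel3: panel3 itself, same point and axes as panel3_c
- rod: the rod itself, same point and axes as rod_c

How it is judged (in metres and radians):
On the way, in this order (a step that is already met when the one before it is completed fails the run):
1. the keeper rod is off the stand and lies let go on the bench (height (world z) of rod_c below 0.02 m and horizontal distance between rod_c and row above 0.085 m and linear speed of rod below 0.02 m/s and contact force between rod and the fingers below 0.1 N), for 0.2 s.
2. every panel stands upright on its short end on the cork strip, apart from the others and let go (angle between the y axis of each of panel1, panel2, panel3 and the z axis of stand, either way round below 0.1 rad and z of panel1_c in the frame of row between 0.04 and 0.05 m and x of panel1_c in the frame of row between -0.024 and 0.024 m and y of panel1_c in the frame of row between -0.088 and 0.088 m and angle between the z axis of each of panel1, panel2, panel3 and the y axis of stand, either way round below 0.35 rad and linear speed of each of panel1, panel2, panel3 below 0.02 m/s and contact force between each of panel1, panel2, panel3 and the fingers below 0.1 N and z of panel2_c in the frame of row between 0.04 and 0.05 m and x of panel2_c in the frame of row between -0.024 and 0.024 m and y of panel2_c in the frame of row between -0.088 and 0.088 m and z of panel3_c in the frame of row between 0.04 and 0.05 m and x of panel3_c in the frame of row between -0.024 and 0.024 m and y of panel3_c in the frame of row between -0.088 and 0.088 m and horizontal distance between panel1_c and panel2_c above 0.026 m and horizontal distance between each of panel1_c, panel2_c and panel3_c above 0.026 m), for 0.3 s.
3. the keeper rod sits in both clips with the jaws shut over it (z of rod_c in the frame of clip_mid between -0.004 and 0.004 m and y of rod_c in the frame of clip_mid between -0.005 and 0.005 m and angle between the y axis of rod and the x axis of stand, either way round below 0.06 rad and value of joint each of jaw_near, jaw_far below 0.1 rad), for 0.2 s.
At the end, for the whole second after the job is handed in: Each panel stands free on its short end on the cork (0.1 rad from upright, 24 mm off its middle line, 88 mm off its middle, faces 0.35 rad off square at most), centres 26 mm apart or more; rod within 4 mm (height) and 5 mm (across) of its seat, 0.06 rad parallel; jaws under 0.1 rad; all at rest (all of step 2 and all of step 3 and linear speed of rod below 0.02 m/s and contact force between rod and the fingers below 0.1 N); the robot touches nothing.
It fails at once if the glass jar is knocked over or pushed away (distance of jar_c from where it was at the start of the episode above 0.04 m or angle between jar_c's own z axis and vertical above 0.5 rad).
Of panel1, panel2, panel3 only 2 to 3 are there at a start; the rules pass over those that are not, and their reading is None.
At some moment in a run one of rod may be knocked a few centimetres aside while the robot is not near it.
It also fails if it takes over 195 s, if anything falls off the work surface, if the arm or the gripper's body presses on something with over 40 N, if the wrist force passes 120 N, or if a joint passes its speed limit or range.

## Working session

There is one attempt and no reset: what is moved stays moved. The work goes in short steps, Python scripts to look and compute and a tool call to move; the robot and the scene stay as the last step left them, time stands still between calls to the robot, and variables do not carry over. Pictures are saved under pics/ and viewed, at most 14 in all, crops included, and the job is handed in when it is done.

Besides the shell and the picture viewer there is one more tool, called as name(argument=value, ...) on one line, values as JSON. arm_command: Moves the arm, as the interface text tells. Its arguments: {"type":"object","properties":{"steps":{"type":"array","items":{"type":"array","items":{"type":"number"}}},"force":{"type":"number"}},"required":["steps"]}

```bash
mkdir -p pics; ls; cat > h.py <<'E'
import numpy as np, cv2
from cell import monitor, imaging, job, find_in, trace
def save(n,name):
    c=imaging.camera(n); cv2.imwrite(f'pics/{name}.png',c['img'][:,:,::-1]); return c
def ray(c,u,v):
    V=np.array(c['view']);R,t=V[:3,:3],V[:3,3]
    d=R.T@np.linalg.solve(np.array(c['mtx']),[u,v,1.]); return -R.T@t,d
def onz(c,u,v,z):
    o,d=ray(c,u,v); return o+d*(z-o[2])/d[2]
def proj(c,p):
    V=np.array(c['view']);q=np.array(c['mtx'])@(V[:3,:3]@np.array(p,float)+V[:3,3]);return q[:2]/q[2]
E
python3 - <<'E'
from h import *
print(monitor.read_state())
for n in ['scene','top']:
    c=save(n,n+'0')
    print(n,'pos',ray(c,0,0)[0])
    for t in ['rod','panel1','jar_c','stand','jaw_near','jaw_far']:
        for r in find_in(c,t)[:4]: print(t,round(r['p'],2),np.round(r['rect']))
E
```

```text
pics
{'clock': 0.0, 'joints': array([-1.25459142e+00,  3.00499975e-01,  1.52158881e+00, -2.97178139e-05,
        1.32071128e+00, -6.65933002e-02]), 'qd': array([ 0.00087101,  0.00181771, -0.00013947,  0.00018759,  0.00078689,
        0.00100257]), 'effort': array([-3.46996538e-03, -5.31818676e+01, -3.52742100e+01,  7.07068574e-02,
        2.44100334e-02, -9.81397943e-05]), 'eef_pos': array([ 205.35150377, -509.95934516,  223.86721265]), 'eef_rot': array([-3.14038600e+00, -5.16258788e-05,  3.82805552e-01]), 'wrist_force': array([-0.65013709,  0.72922714, -0.98649349]), 'moment': array([ 0.00808818, -0.02883186, -0.0100591 ]), 'finger_force': 0.0, 'finger_gap': 94.54201628526752}
scene pos [ 491.38366625 -613.02283118  716.67575892]
rod 0.87 [346. 303.  40. 105.]
rod 0.37 [238. 360.  43.  66.]
panel1 0.75 [242. 358.  46.  61.]
panel1 0.59 [240. 243.  39.  47.]
jar_c 0.6 [359. 172.  35.  59.]
stand 0.84 [350. 325. 102. 138.]
stand 0.63 [360. 171.  38.  63.]
jaw_near 0.76 [324. 357.  12.  29.]
top pos [ 371.7276437    62.69211463 1110.99469019]
rod 0.75 [369. 229.  96.  24.]
rod 0.52 [384. 222. 121.  81.]
rod 0.33 [306. 306.  51.  38.]
panel1 0.93 [306. 307.  53.  35.]
panel1 0.74 [424. 308.  48.  31.]
jar_c 0.87 [225. 196.  40.  39.]
stand 0.72 [384. 225. 123.  82.]
stand 0.46 [439. 190.  12.   7.]
jaw_near 0.54 [442. 250.   5.   8.]
```

View pics/top0.png

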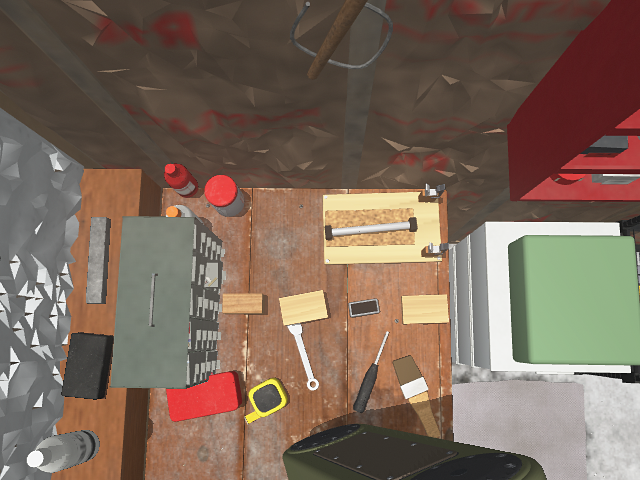

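View pics/scene0.png

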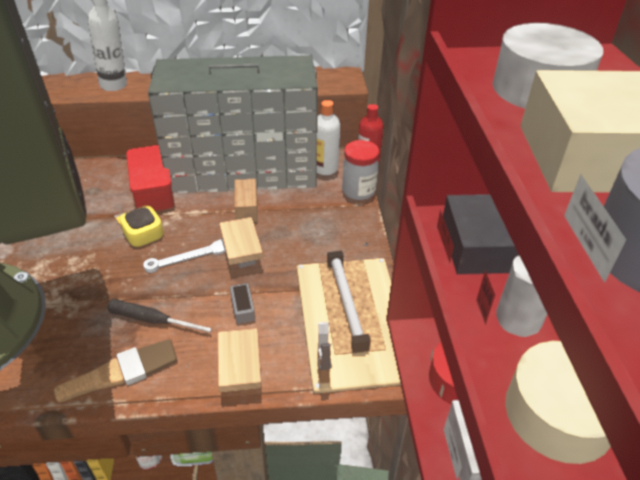

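The top view shows the stand at (383,228) with the rod on the cork from (328,232) to (414,226), and the clips at right (433,190) and (436,249). There are light panels at (304,308) and (425,309) and the jar at (222,195). An empty block sits at (364,307), and a smaller wood offcut at (243,303). Next I measure these.

```bash
cat >> h.py <<'E'
def minrect(c,reg,z):
    """min-area rect of a region mapped to plane z: centre, sides, angle of long side (deg)"""
    cs,_=cv2.findContours(reg.astype('uint8'),cv2.RETR_EXTERNAL,cv2.CHAIN_APPROX_NONE)
    k=max(cs,key=cv2.contourArea)[:,0]
    P=np.array([onz(c,u,v,z)[:2] for u,v in k],np.float32)
    (x,y),(w,h),a=cv2.minAreaRect(P)
    if w<h: w,h,a=h,w,a+90
    return np.round([x,y,w,h,(a+90)%180-90],1)
E
python3 - <<'E'
from h import *
c=imaging.camera('top')
for t,z in [('panel1',42),('rod',26),('jar_c',96),('stand',9),('jaw_near',90)]:
    for r in trace(c,t)[:4]:
        print(t,round(r['p'],2),np.round(r['rect']),minrect(c,r['region'],z))
im=c['img']; h=cv2.cvtColor(im,cv2.COLOR_RGB2HSV)
# board corners by eye
for uv in [(323,195),(441,193),(442,263),(325,263)]: print(uv,onz(c,*uv,10))
z=cv2.resize(im[170:330,200:460],None,fx=3,fy=3,interpolation=cv2.INTER_CUBIC)
cv2.imwrite('pics/z.png',z[:,:,::-1])
E
```

```text
panel1 0.88 [307. 307.  52.  37.] [433.9 120.   89.6  57.8 -78. ]
panel1 0.61 [422. 306.  47.  31.] [ 432.9 -119.3   93.2   58.   -87.6]
panel1 0.43 [440. 191.   9.   6.] [ 680.4 -157.    16.4   14.7  -46.6]
rod 0.64 [371. 228.  92.  24.] [598.8 -15.7 189.7  29.8 -84. ]
rod 0.54 [384. 225. 122.  83.] [607.2 -45.3 256.  161.4 -87.5]
jar_c 0.98 [226. 197.  34.  41.] [646.7 275.1  88.4  62.1  37.6]
jar_c 0.16 [385. 226. 126.  85.] [590.7 -37.6 243.6 150.6 -86.6]
stand 0.9 [386. 225. 124.  82.] [611.2 -46.2 257.7 164.2 -87.7]
stand 0.39 [370. 230.  93.  24.] [602.1 -16.  194.   30.5 -84.1]
jaw_near 0.42 [444. 249.   4.   5.] [ 548.4 -151.4   13.9   11.4   -1.4]
(323, 195) [672.45972123  83.21968913  10.        ]
(441, 193) [ 678.35961937 -164.76663382   10.        ]
(442, 263) [ 529.77658485 -163.28268193   10.        ]
(325, 263) [527.49968514  77.41964378  10.        ]
```

View pics/z.png

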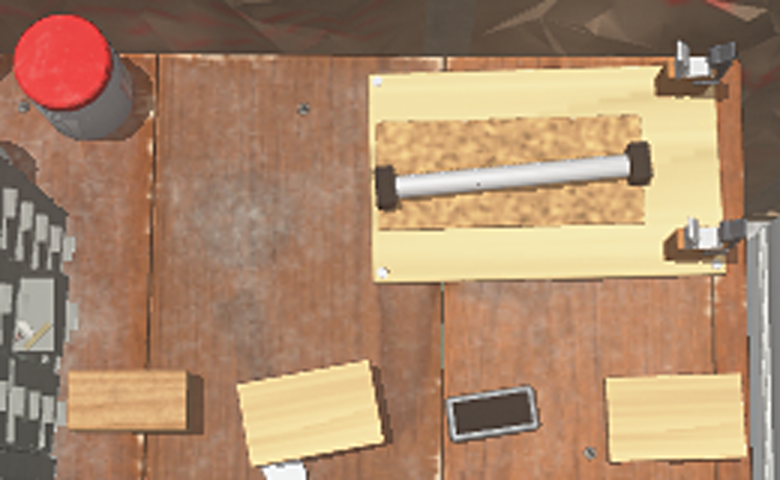

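The enlarged crop shows two light panels, a brown offcut that is too small to be one, and a framed stone. Board corners in full-image pixels are about (323,195), (440,192), (441,261) and (325,264). Next I work out the stand pose, the shelf edge and the first move.

```bash
cat >> h.py <<'E'
def go(x,y,z,yaw_deg):
    s=monitor.read_state(); p=s['eef_pos']; yw=s['eef_rot'][2]
    c_,s_=np.cos(yw),np.sin(yw); d=np.array([x,y,z])-p
    t=(np.degrees(yw)-yaw_deg+180)%360-180
    t0=t
    t=(t+90)%180-90   # half turn is same grasp
    print('shift',np.round([d[0]*c_+d[1]*s_, d[0]*s_-d[1]*c_, -d[2]],1),'turn',round(t,1),'j6',round(np.degrees(s['joints'][5]),1))
def st():
    s=monitor.read_state(); print('t',round(s['clock'],2),'pos',np.round(s['eef_pos'],1),'rpy',np.round(np.degrees(s['eef_rot']),2),'F',np.round(s['wrist_force'],1),'gap',round(s['finger_gap'],1),'ff',round(s['finger_force'],1),'j',np.round(s['joints'],2))
E
python3 - <<'E'
from h import *
c=imaging.camera('top')
Q=[(370,74),(719,66),(724,272),(374,282)]
P=[onz(c,200+u/3,170+v/3,9)[:2] for u,v in Q]; print(np.round(P,1)); print('board c',np.mean(P,0))
def yaw(a,b): d=b-a; return np.degrees(np.arctan2(d[1],d[0]))
print('sizes',[np.linalg.norm(P[i]-P[i-1]) for i in range(4)],'dir',yaw(P[1],P[0])-90,yaw(P[2],P[3])-90,yaw(P[2],P[1]),yaw(P[3],P[0]))
Q=[(376,122),(641,115),(645,222),(375,229)]
P=[onz(c,200+u/3,170+v/3,13)[:2] for u,v in Q]; print(np.round(P,1)); print('cork c',np.mean(P,0))
print('rod caps',[onz(c,200+u/3,170+v/3,26)[:2] for u,v in [(387,187),(638,163)]])
print('shelf',onz(c,510,200,240),onz(c,510,130,240),onz(c,510,200,400))
print('jar',onz(c,200+62/3,170+62/3,96))
go(598,-15,200,-84+90)
E
```

```text
[[ 673.5   82.5]
 [ 680.8 -162.2]
 [ 534.8 -162.2]
 [ 525.5   78.1]]
board c [603.64123676 -40.95744443]
sizes [np.float64(147.9853218821863), np.float64(244.88528859770815), np.float64(146.02835976069858), np.float64(240.51498042027828)] dir 1.714885064687948 2.196629024129365 0.0017616634072657698 1.720020623395661
[[ 637.8   77.9]
 [ 644.1 -106.6]
 [ 568.5 -108.1]
 [ 562.    77.8]]
cork c [603.09404161 -14.76383041]
rod caps [array([589.00225453,  69.67094395]), array([ 607.13465697, -101.99176636])]
shelf [ 603.06363007 -230.4865924   240.        ] [ 724.89597856 -235.86887198  240.        ] [ 560.56766743 -176.63024442  400.        ]
jar [656.45379867 282.17680557  96.        ]
shift [ 549.1 -312.7   24.4] turn 15.9 j6 -3.8
```

arm_command(steps=[[1,40,-55,-40,0],[1,80,-105,-40,2],[1,120,-155,-40,6],[1,160,-210,-40,8],[1,200,-260,-40,12],[1,240,-315,-40,16],[1,284,-371,-40,16],[1,284,-371,-40,16],[1,284,-371,-40,16],[1,284,-371,-40,16]])

```text
clock: 2.3
eef_pos: [330.2, -60.3, 264.5]
eef_rot: [3.141, -0.0, 0.104]
wrist_force: [0.1, 0.0, -0.7]
finger_gap: 94.2
finger_force: 0.0
```

```bash
python3 - <<'E'
from h import *
st(); go(598,-15,180,6)
E
```

```text
t 2.3 pos [330.2 -60.3 264.5] rpy [179.99  -0.     5.95] F [ 0.1  0.  -0.7] gap 94.2 ff 0.0 j [-0.29 -0.24  1.98 -0.    1.4   1.18]
shift [271.  -17.3  84.5] turn -0.0 j6 67.4
```

arm_command(steps=[[1,40,-3,10,-10],[1,80,-6,20,-20],[1,120,-9,30,-30],[1,160,-11,40,-40],[1,200,-13,60,-50],[1,240,-15,75,-60],[1,271,-17,84,-70],[1,271,-17,84,-80],[1,271,-17,84,-90],[1,271,-17,84,-90],[1,271,-17,84,-90],[1,271,-17,84,-90]])

```text
clock: 3.8
eef_pos: [598.1, -15.5, 180.5]
eef_rot: [3.142, 0.0, 1.672]
wrist_force: [0.1, -0.0, 0.5]
finger_gap: 93.7
finger_force: 0.0
```

```bash
python3 - <<'E'
from h import *
st()
c=save('wrist','w1'); print(ray(c,0,0)[0], onz(c,320,240,26), proj(c,[598,-16,26]))
for r in trace(c,'rod')[:2]: print(r['p'],r['rect'],minrect(c,r['region'],26))
for t in ['jaw_near','jaw_far']:
  for r in find_in(c,t)[:2]: print(t,r['p'],r['rect'])
E
```

```text
t 3.8 pos [598.1 -15.5 180.5] rpy [180.     0.    95.78] F [ 0.1 -0.   0.5] gap 93.7 ff 0.0 j [-0.09  0.44  1.43 -0.    1.27 -0.19]
[590.0434658   60.62375043 340.04542777] [599.05557661 -24.52092965  26.        ] [319.76869124 229.86235871]
0.82 [318.2, 224.4, 39.9, 232.5] [597.1 -18.9 193.1  27.3 -84.2]
jaw_near 0.51 [234.1, 435.3, 17.5, 11.0]
jaw_far 0.76 [391.3, 439.1, 20.2, 21.0]
```

View pics/w1.png

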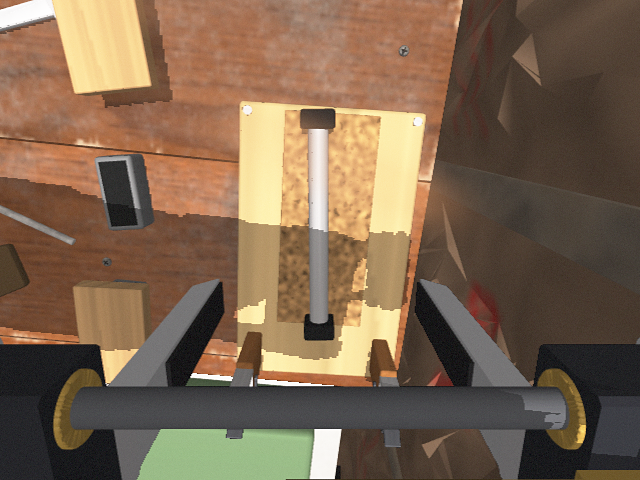

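The wrist view shows the rod along the cork, from its far cap at (318,118) to its near cap at (319,327). The clip posts are at (248,355) and (383,358), and the panels are at left. I descend on the rod now.

arm_command(steps=[[0.6,0,0,40,0],[0.6,0,0,80,0],[0.6,0,0,115,0],[0.6,0,0,130,0],[0.6,0,0,140,0],[0.6,0,0,145,0],[0.6,0,0,145,0],[0,0,0,145,0],[0,0,0,145,0],[0,0,0,145,0],[0,0,0,145,0],[0,0,0,145,0],[0,0,0,145,0],[0,0,0,145,0]], force=40)

```text
clock: 5.75
eef_pos: [598.1, -15.0, 35.5]
eef_rot: [-3.142, 0.0, 1.674]
wrist_force: [-0.8, 0.3, 1.0]
finger_gap: 14.7
finger_force: 40.0
```

```bash
python3 - <<'E'
from h import *
st(); go(560,140,120,6)
E
```

```text
t 5.75 pos [598.1 -15.   35.5] rpy [-180.      0.     95.93] F [-0.8  0.3  1. ] gap 14.7 ff 40.0 j [-0.09  0.62  1.53 -0.    0.99 -0.19]
shift [158.1 -21.9 -84.5] turn 89.9 j6 -10.9
```

arm_command(steps=[[0,0,0,-30,0],[0,0,0,-60,0],[0,20,-3,-80,8],[0,50,-7,-80,18],[0,80,-11,-80,28],[0,110,-15,-80,38],[0,140,-20,-80,48],[0,158,-22,-80,58],[0,158,-22,-80,68],[0,158,-22,-80,78],[0,158,-22,-80,88],[0,158,-22,-80,94],[0,158,-22,-80,94],[0,158,-22,-40,94],[0,158,-22,-10,94],[0,158,-22,5,94],[0,158,-22,11,94],[0,158,-22,12.5,94],[0,158,-22,12.5,94],[0,158,-22,12.5,94]])

```text
clock: 8.25
eef_pos: [560.2, 139.9, 23.6]
eef_rot: [-3.141, -0.001, 0.034]
wrist_force: [0.3, -0.3, -2.2]
finger_gap: 15.0
finger_force: 40.0
```

arm_command(steps=[[0,0,0,1,0],[0.2,0,0,1,0],[0.4,0,0,1,0],[0.5,0,0,1,0],[0.5,0,0,1,0],[0.5,0,0,-30,0],[0.5,0,0,-80,0],[0.5,0,0,-130,0],[0.5,0,0,-160,0],[0.5,0,0,-160,0]])

```text
clock: 9.5
eef_pos: [560.7, 140.0, 185.2]
eef_rot: [-3.141, -0.004, 0.034]
wrist_force: [-0.5, -0.3, -0.5]
finger_gap: 47.1
finger_force: 0.0
```

```bash
python3 - <<'E'
from h import *
st()
c=imaging.camera('wrist')
for t,z in [('rod',13),('panel1',42)]:
  for r in trace(c,t)[:2]: print(t,r['p'],r['rect'],minrect(c,r['region'],z))
c=save('top','t2')
for t,z in [('rod',13),('panel1',42)]:
  for r in trace(c,t)[:2]: print(t,r['p'],r['rect'],minrect(c,r['region'],z))
E
```

```text
t 9.5 pos [560.7 140.  185.2] rpy [-179.96   -0.24    1.93] F [-0.5 -0.3 -0.5] gap 47.1 ff 0.0 j [0.18 0.39 1.49 0.   1.25 1.72]
rod 0.84 [320.4, 223.7, 38.7, 220.9] [557.3 138.2 193.4  26.6   2.2]
panel1 0.88 [595.7, 367.8, 82.9, 38.3] [ 449.9 -101.6   69.4   38.5  -88. ]
panel1 0.56 [335.2, 360.4, 101.7, 49.7] [443.  122.5  85.1  51.  -79.4]
panel1 0.94 [422.9, 306.1, 46.1, 31.6] [ 434.4 -119.9   91.8   57.   -89.3]
```

```bash
python3 - <<'E'
from h import *
go(442,82,150,102)
E
```

```text
shift [-119.4   53.8   31.7] turn 79.9 j6 98.5
```

arm_command(steps=[[0.9,-10,5,0,-10],[0.9,-30,12,0,-20],[0.9,-50,20,0,-30],[0.9,-70,30,0,-40],[0.9,-90,40,0,-50],[0.9,-105,47,0,-60],[0.9,-119,54,0,-70],[0.9,-119,54,0,-80],[0.9,-119,54,0,-90],[0.9,-119,54,0,-100],[0.9,-119,54,0,-100],[0.9,-119,54,0,-100]])

```text
clock: 11.3
eef_pos: [442.7, 81.9, 182.7]
eef_rot: [-3.141, -0.0, 1.775]
wrist_force: [0.1, 0.4, -0.5]
finger_gap: 84.7
finger_force: 0.0
```

```bash
python3 - <<'E'
from h import *
st()
c=save('wrist','w3')
for r in trace(c,'panel1')[:2]: print(r['p'],r['rect'],minrect(c,r['region'],42))
c=imaging.camera('top')
for r in trace(c,'panel1')[:2]: print(r['p'],r['rect'],minrect(c,r['region'],42))
E
```

```text
t 11.3 pos [442.7  81.9 182.7] rpy [-179.97   -0.    101.71] F [ 0.1  0.4 -0.5] gap 84.7 ff 0.0 j [ 0.1   0.12  1.84  0.    1.18 -0.1 ]
0.74 [318.9, 183.2, 76.6, 114.3] [432.6 118.8  89.6  55.9 -79.3]
0.71 [266.5, 453.6, 65.2, 52.8] [ 433.7 -135.1   59.1   59.1  -81.7]
0.72 [423.2, 309.2, 45.8, 34.7] [ 433.8 -119.9   91.6   56.2  -87.5]
0.45 [297.1, 318.8, 17.2, 11.9] [411.8 132.2  29.7  21.6 -88.8]
```

View pics/w3.png

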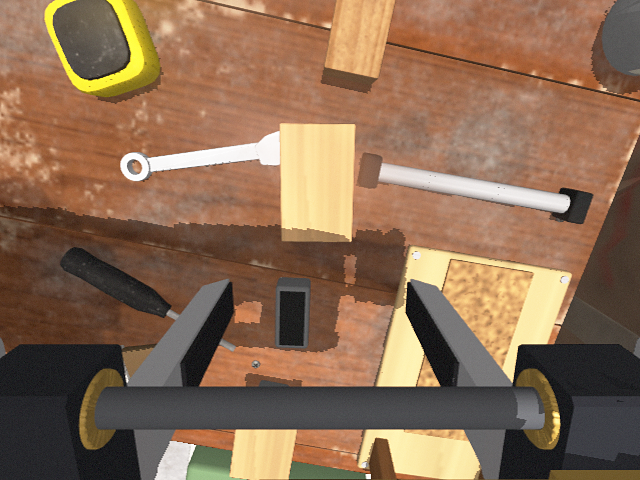

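The wrist view shows the panel aligned with the fingers, its near end at row 240. The rod's cap at (370,170) is clear of the fingers' landing place.

arm_command(steps=[[0.9,0,0,40,0],[0.9,0,0,80,0],[0.9,0,0,115,0],[0.9,0,0,130,0],[0.9,0,0,138,0],[0.9,0,0,138,0],[0.5,0,0,138,0],[0.5,0,0,138,0],[0.5,0,0,138,0],[0.5,0,0,138,0],[0.5,0,0,138,0],[0.5,0,0,138,0]], force=4)

```text
clock: 13.0
eef_pos: [442.9, 81.9, 45.1]
eef_rot: [3.141, 0.0, 1.779]
wrist_force: [-1.8, -1.4, 5.4]
finger_gap: 55.8
finger_force: 4.0
```

arm_command(steps=[[0.5,0,0,-5,0],[0.5,0,0,-12,0],[0.5,0,0,-20,0],[0.5,0,0,-30,0],[0.5,0,0,-45,0],[0.5,0,0,-60,0],[0.5,0,0,-80,0],[0.5,0,0,-100,0],[0.5,0,0,-110,0],[0.5,0,0,-110,0],[0.5,0,0,-110,0],[0.5,0,0,-110,0]])

```text
clock: 14.5
eef_pos: [442.5, 81.8, 154.4]
eef_rot: [-3.14, -0.0, 1.779]
wrist_force: [-0.7, 0.2, -1.6]
finger_gap: 56.0
finger_force: 4.0
```

```bash
python3 - <<'E'
from h import *
st()
c=imaging.camera('wrist'); a=c['img']
c=imaging.camera('scene'); b=c['img']
u,v=proj(c,[443,82,130]).astype(int); print(u,v)
b=cv2.resize(b[max(0,v-90):v+150,max(0,u-160):u+160],(640,480))
im=np.hstack([cv2.resize(a,(400,300)),cv2.resize(b,(400,300))])
cv2.imwrite('pics/p4.png',im[:,:,::-1])
E
```

```text
t 14.5 pos [442.5  81.8 154.4] rpy [-1.7994e+02 -1.0000e-02  1.0193e+02] F [-0.7  0.2 -1.6] gap 56.0 ff 4.0 j [ 0.1   0.15  1.87 -0.    1.11 -0.11]
241 210
```

View pics/p4.png

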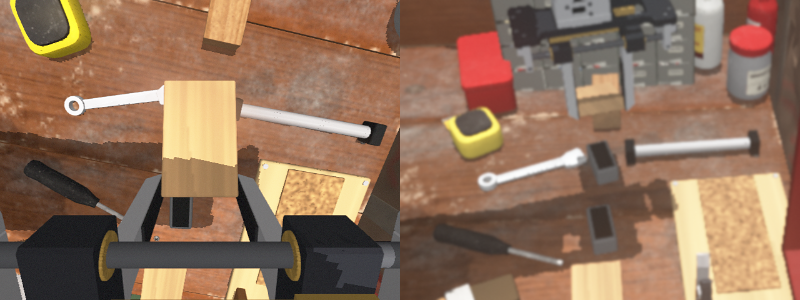

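The panel is held at one end but is still close to level: the grip friction carries it. I'll use the lowest grip force and sharp upward jerks, so its weight swings it down.

arm_command(steps=[[0.5,0,0,0,0],[0.5,0,0,0,0],[0.5,0,0,0,0],[0.5,0,0,-60,0],[0.5,0,0,-80,0],[0.5,0,0,-90,0],[0.5,0,0,-90,0],[0.5,0,0,-80,0],[0.5,0,0,-60,0],[0.5,0,0,-40,0],[0.5,0,0,-20,0],[0.5,0,0,-5,0],[0.5,0,0,-65,0],[0.5,0,0,-80,0],[0.5,0,0,-80,0],[0.5,0,0,-80,0]], force=3)

```text
clock: 16.6
eef_pos: [442.3, 81.8, 233.4]
eef_rot: [-3.14, -0.0, 1.779]
wrist_force: [0.1, 0.4, -1.0]
finger_gap: 55.9
finger_force: 3.0
```

```bash
cat >> h.py <<'E'
def panel_mask_wrist(c):
    rs=trace(c,'panel1'); return [(round(r['p'],2),np.round(r['rect'])) for r in rs[:3]]
E
python3 - <<'E'
from h import *
st()
c=imaging.camera('wrist'); a=c['img']; print(panel_mask_wrist(c))
# predicted rows of free end lower/upper edges for tilts
s=monitor.read_state(); p=s['eef_pos']; yw=s['eef_rot'][2]; ax=np.array([np.cos(yw),np.sin(yw),0])
for th in [0,20,40,60,90]:
    t=np.radians(th); e=ax*np.cos(t)+np.array([0,0,-np.sin(t)]); n=ax*np.sin(t)+np.array([0,0,np.cos(t)])
    b=p+[0,0,-11]
    print(th,[np.round(proj(c,b+e*k+n*8),0) for k in (-6,84)])
cv2.imwrite('pics/w5.png',cv2.resize(a,(480,360))[:,:,::-1])
E
```

```text
t 16.6 pos [442.3  81.8 233.4] rpy [-1.7988e+02 -1.0000e-02  1.0193e+02] F [ 0.1  0.4 -1. ] gap 55.9 ff 3.0 j [ 0.1   0.07  1.77  0.    1.3  -0.11]
[(0.84, array([274., 401.,  67.,  92.])), (0.64, array([320., 269., 124., 106.]))]
0 [array([321., 322.]), array([321., 112.])]
20 [array([321., 317.]), array([321., 121.])]
40 [array([321., 311.]), array([321., 146.])]
60 [array([321., 303.]), array([321., 180.])]
90 [array([321., 291.]), array([321., 239.])]
```

View pics/w5.png

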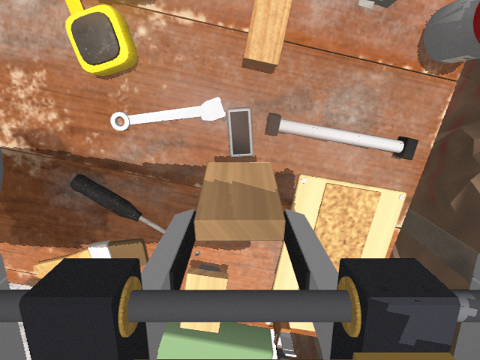

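The panel has swung down to about 75–80°, with its lower end at row 216 of the full picture (239 expected if vertical). One more jerk, then I measure again.

arm_command(steps=[[0.5,0,0,20,0],[0.5,0,0,40,0],[0.5,0,0,55,0],[0.5,0,0,60,0],[0.5,0,0,0,0],[0.5,0,0,-15,0],[0.5,0,0,-15,0],[0.5,0,0,0,0],[0.5,0,0,20,0],[0.5,0,0,40,0],[0.5,0,0,55,0],[0.5,0,0,0,0],[0.5,0,0,-10,0],[0.5,0,0,-10,0],[0.5,0,0,-10,0]])

```text
clock: 18.58
eef_pos: [442.3, 81.8, 243.4]
eef_rot: [-3.139, -0.0, 1.779]
wrist_force: [0.0, 0.3, -1.6]
finger_gap: 55.8
finger_force: 3.0
```

```bash
python3 - <<'E'
from h import *
st()
c=imaging.camera('wrist'); a=c['img']
for r in trace(c,'panel1')[:3]: 
    print(round(r['p'],2),np.round(r['rect']))
s=monitor.read_state(); p=s['eef_pos']; yw=s['eef_rot'][2]; ax=np.array([np.cos(yw),np.sin(yw),0])
for th in [70,80,90]:
    t=np.radians(th); e=ax*np.cos(t)+np.array([0,0,-np.sin(t)]); n=ax*np.sin(t)+np.array([0,0,np.cos(t)])
    b=p+[0,0,-11]
    print(th,[np.round(proj(c,b+e*k+n*h)[1],0) for k,h in ((-6,-8),(-6,8),(84,8))])
# scene view for a side tilt
c=imaging.camera('scene'); u,v=proj(c,p).astype(int); b=c['img'][max(v-60,0):v+120,max(0,u-120):u+120]
im=np.hstack([a[180:360,200:440],b]); cv2.imwrite('pics/p6.png',cv2.resize(im,(800,300),interpolation=cv2.INTER_CUBIC)[:,:,::-1])
print(u,v)
E
```

```text
t 18.57 pos [442.3  81.8 243.4] rpy [-1.7987e+02 -1.0000e-02  1.0193e+02] F [ 0.   0.3 -1.6] gap 55.8 ff 3.0 j [ 0.1   0.06  1.76  0.    1.32 -0.11]
0.95 [320. 269. 120. 100.]
0.8 [279. 395.  57.  85.]
70 [np.float64(324.0), np.float64(299.0), np.float64(199.0)]
80 [np.float64(324.0), np.float64(295.0), np.float64(219.0)]
90 [np.float64(324.0), np.float64(292.0), np.float64(239.0)]
235 148
```

View pics/p6.png

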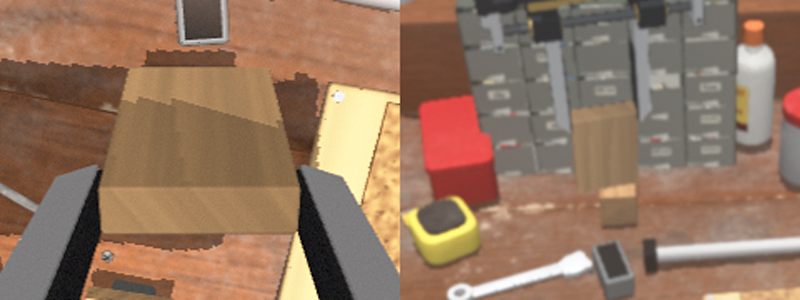

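The panel is now about 82° with its free end at row 220, which is within the range where it rights itself on its base. I carry it to the strip, touch down, and drag it along +y with the bottom edge in contact to square it.

```bash
python3 - <<'E'
from h import *
go(601.5,14,125,92)
E
```

```text
shift [-99.2 141.5 119. ] turn 9.9 j6 -6.1
```

arm_command(steps=[[0.5,-10,14,0,2],[0.5,-25,35,0,4],[0.5,-40,57,10,6],[0.5,-55,80,20,8],[0.5,-70,100,30,10],[0.5,-85,122,40,10],[0.5,-95,136,50,10],[0.5,-99,141,60,10],[0.5,-99,141,75,10],[0.5,-99,141,90,10],[0.5,-99,141,105,10],[0.5,-99,141,115,10],[0.5,-99,141,119,10],[0.5,-99,141,119,10],[0.5,-99,141,119,10]])

```text
clock: 20.6
eef_pos: [601.4, 14.2, 126.5]
eef_rot: [3.141, 0.0, 1.605]
wrist_force: [0.4, 0.5, -0.6]
finger_gap: 56.1
finger_force: 3.0
```

arm_command(steps=[[0.5,0,0,4,0],[0.5,0,0,8,0],[0.5,0,0,11,0],[0.5,0,0,13,0],[0.5,0,0,14,0],[0.5,0,0,15,0],[0.5,0,0,15,0],[0.5,0,0,15,0]])

```text
clock: 21.6
eef_pos: [601.3, 14.1, 111.3]
eef_rot: [3.141, 0.0, 1.604]
wrist_force: [-1.8, -0.8, 3.6]
finger_gap: 55.9
finger_force: 3.0
```

arm_command(steps=[[0.5,2,0,0,0],[0.5,4,0,0,0],[0.5,6,0,0,0],[0.5,8,0,0,0],[0.5,9,0,0,0],[0.5,10,0,0,0],[0.5,10,0,0,0],[0.5,10,0,0,0]])

```text
clock: 22.6
eef_pos: [600.8, 24.1, 110.8]
eef_rot: [-3.141, -0.0, 1.604]
wrist_force: [-0.8, 0.3, -0.9]
finger_gap: 55.9
finger_force: 3.0
```

```bash
python3 - <<'E'
from h import *
st()
c=imaging.camera('wrist'); a=c['img']
c=imaging.camera('scene'); b=c['img'][200:380,260:440]
im=np.hstack([a[180:360,200:440],cv2.resize(b,(180,180))]); cv2.imwrite('pics/p7.png',cv2.resize(im,None,fx=1.85,fy=1.85,interpolation=cv2.INTER_CUBIC)[:,:,::-1])
E
```

```text
t 22.6 pos [600.8  24.1 110.8] rpy [-1.7999e+02 -1.0000e-02  9.1930e+01] F [-0.8  0.3 -0.9] gap 55.9 ff 3.0 j [-0.02  0.52  1.48  0.    1.13 -0.05]
```

View pics/p7.png

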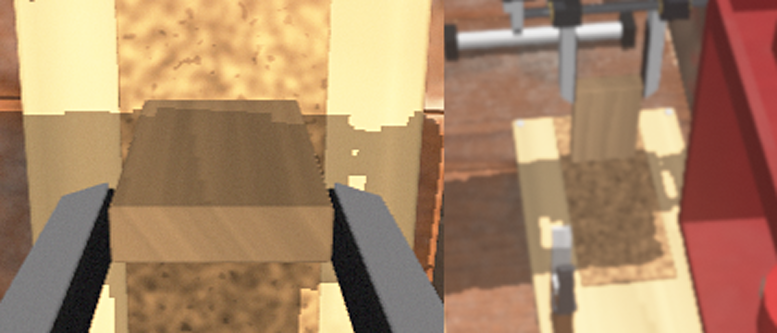

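The lower end is now at row 234 against 239 for vertical, so the panel is within about 3° of upright. The wrist still carries its weight, so I lower a little and release gently.

arm_command(steps=[[0.5,0,0,0.5,0],[0.5,0.5,0,1,0],[0.5,1,0,1.5,0],[0.5,1,0,2,0],[0.5,1,0,2,0],[0.5,1,0,2,0]])

```text
clock: 23.45
eef_pos: [600.9, 25.1, 109.0]
eef_rot: [3.141, 0.0, 1.605]
wrist_force: [-2.2, 1.0, 4.1]
finger_gap: 56.0
finger_force: 3.0
```

arm_command(steps=[[0.61,0,0,0,0],[0.63,0,0,0,0],[0.66,0,0,0,0],[0.7,0,0,0,0],[0.75,0,0,0,0],[0.8,0,0,0,0],[0.8,0,0,-10,0],[0.8,0,0,-30,0],[0.8,0,0,-60,0],[0.8,0,0,-100,0],[0.8,0,0,-120,0],[0.8,0,0,-120,0]])

```text
clock: 24.95
eef_pos: [601.3, 25.1, 230.9]
eef_rot: [3.138, 0.0, 1.605]
wrist_force: [-0.1, 1.0, 0.0]
finger_gap: 75.3
finger_force: 0.0
```

```bash
python3 - <<'E'
from h import *
st()
c=imaging.camera('wrist'); a=c['img']; print(panel_mask_wrist(c))
c=imaging.camera('scene'); b=c['img'][200:380,260:440]
im=np.hstack([a[120:360,160:480],cv2.resize(b,(240,240))]); cv2.imwrite('pics/p8.png',cv2.resize(im,None,fx=1.4,fy=1.4,interpolation=cv2.INTER_CUBIC)[:,:,::-1])
c=imaging.camera('top')
for t,z in [('rod',13),('panel1',42)]:
  for r in trace(c,t)[:3]: print(t,r['p'],r['rect'],minrect(c,r['region'],z))
E
```

```text
t 24.95 pos [601.3  25.1 230.9] rpy [1.7981e+02 1.0000e-02 9.1930e+01] F [-0.1  1.   0. ] gap 75.3 ff 0.0 j [-0.02  0.41  1.36 -0.    1.37 -0.05]
[(0.86, array([147., 344.,  68.,  63.])), (0.65, array([320., 224.,  76.,  33.])), (0.54, array([320., 297., 160., 283.]))]
rod 0.77 [269.1, 247.4, 15.2, 94.8] [561.  189.8 194.1  28.8   1.4]
panel1 0.55 [436.0, 307.9, 24.4, 34.2] [ 433.9 -144.1   58.7   46.8    6. ]
```

View pics/p8.png

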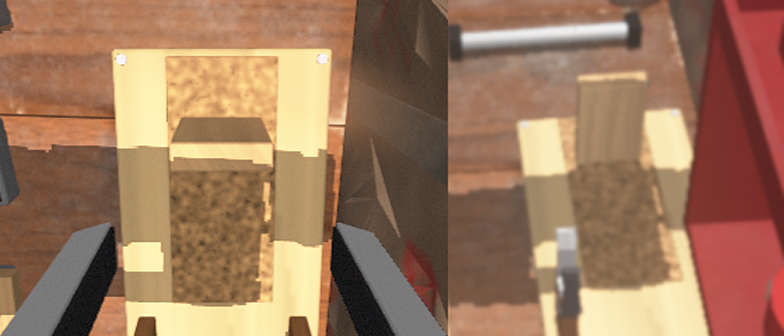

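The first panel stands upright and square on the cork. The rod has been nudged to about (561,190), parallel to x, which is fine for now. Next is panel B.

```bash
python3 - <<'E'
from h import *
c=imaging.camera('wrist')
Q=[(278.6,160.7),(359.3,160),(354.3,334.3),(281.4,335.7)]
P=[onz(c,u,v,13)[:2] for u,v in Q]; print(np.round(P,1),np.mean(P,0),[np.linalg.norm(P[i]-P[i-1]) for i in range(4)])
print('yaw',[np.degrees(np.arctan2(*(P[i]-P[j])[::-1])) for i,j in [(0,3),(1,2)]])
B=[onz(c,160+u/1.4,120+v/1.4,9)[:2] for u,v in [(113,50),(330,50)]]; print('board far corners',B)
go(433.5,-81,185,91)
E
```

```text
[[ 560.2   74.6]
 [ 635.2   77.8]
 [ 640.8 -101.8]
 [ 564.3 -106.1]] [600.13475379 -13.88552048] [np.float64(180.77831255712098), np.float64(75.01190899368554), np.float64(179.6799421828527), np.float64(76.64107172559572)]
yaw [np.float64(91.29448299061026), np.float64(91.80473255852804)]
board far corners [array([524.30736773,  77.70805657]), array([669.38816502,  82.61299485])]
shift [-100.5 -170.6   43.2] turn 0.9 j6 -3.0
```

arm_command(steps=[[0.9,-20,-34,0,0],[0.9,-40,-68,0,0],[0.9,-60,-102,10,0],[0.9,-80,-136,20,0],[0.9,-95,-162,30,0],[0.9,-100,-171,40,1],[0.9,-100,-171,43,1],[0.9,-100,-171,43,1]])

```text
clock: 26.3
eef_pos: [434.0, -80.2, 185.9]
eef_rot: [-3.141, -0.0, 1.588]
wrist_force: [0.1, 0.2, 0.0]
finger_gap: 84.3
finger_force: 0.0
```

```bash
python3 - <<'E'
from h import *
st()
c=save('wrist','w9')
for r in trace(c,'panel1')[:3]: print(r['p'],r['rect'],minrect(c,r['region'],42))
for p in [(434,-75,42),(406,-75,42),(462,-75,42)]: print(proj(c,p))
c=imaging.camera('top')
for r in trace(c,'panel1')[:2]: print(r['p'],r['rect'],minrect(c,r['region'],42))
E
```

```text
t 26.3 pos [434.  -80.2 185.9] rpy [-1.7999e+02 -1.0000e-02  9.0960e+01] F [0.1 0.2 0. ] gap 84.3 ff 0.0 j [-0.27  0.1   1.86  0.    1.19 -0.28]
0.76 [568.6, 84.7, 140.8, 39.5] [610.4  31.6 101.8  26.1   6.7]
0.65 [319.7, 278.3, 68.4, 110.6] [ 432.4 -120.6   92.9   55.4  -87.8]
[320.01900669 225.96848077]
[284.44388684 225.37989973]
[355.57246337 226.55670339]
0.72 [350.4, 222.4, 13.4, 36.4] [6.067e+02 2.810e+01 7.270e+01 1.830e+01 3.000e-01]
0.44 [224.0, 197.6, 37.2, 39.0] [661.9 285.9  96.3  67.   37.6]
```

View pics/w9.png

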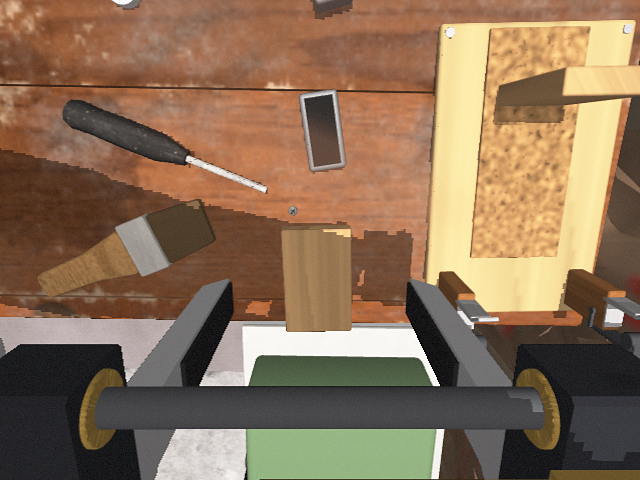

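The wrist view shows panel B square between the fingers, its near end at row 228 and columns 283–351. The first panel is standing at (565,85). I descend.

arm_command(steps=[[0.9,0,0,40,0],[0.9,0,0,80,0],[0.9,0,0,115,0],[0.9,0,0,132,0],[0.9,0,0,141,-0.5],[0.9,0,0,141,-0.5],[0.5,0,0,141,-0.5],[0.5,0,0,141,-0.5],[0.5,0,0,141,-0.5],[0.5,0,0,141,-0.5],[0.5,0,0,141,-0.5],[0.5,0,0,141,-0.5]], force=4)

```text
clock: 28.0
eef_pos: [433.4, -80.6, 45.2]
eef_rot: [3.141, 0.0, 1.596]
wrist_force: [-0.9, 0.4, 5.1]
finger_gap: 55.7
finger_force: 4.0
```

arm_command(steps=[[0.5,0,0,-5,0],[0.5,0,0,-12,0],[0.5,0,0,-22,0],[0.5,0,0,-35,0],[0.5,0,0,-50,0],[0.5,0,0,-70,0],[0.5,0,0,-90,0],[0.5,0,0,-110,0],[0.5,0,0,-120,0],[0.5,0,0,-120,0],[0.5,0,0,-120,0]], force=3)

```text
clock: 29.38
eef_pos: [433.0, -80.5, 164.4]
eef_rot: [-3.141, -0.0, 1.596]
wrist_force: [0.4, -1.1, -0.6]
finger_gap: 56.0
finger_force: 3.0
```

arm_command(steps=[[0.5,0,0,-60,0],[0.5,0,0,-80,0],[0.5,0,0,-85,0],[0.5,0,0,-80,0],[0.5,0,0,-60,0],[0.5,0,0,-40,0],[0.5,0,0,-20,0],[0.5,0,0,-10,0],[0.5,0,0,-70,0],[0.5,0,0,-85,0],[0.5,0,0,-80,0],[0.5,0,0,-60,0],[0.5,0,0,-40,0],[0.5,0,0,-20,0],[0.5,0,0,-80,0],[0.5,0,0,-90,0],[0.5,0,0,-90,0],[0.5,0,0,-90,0]])

```text
clock: 31.62
eef_pos: [432.7, -80.4, 253.0]
eef_rot: [-3.139, -0.001, 1.596]
wrist_force: [0.0, 0.2, -0.5]
finger_gap: 55.6
finger_force: 3.0
```

```bash
cat >> h.py <<'E'
def tiltpic(name,sgn):
    """sgn=+1: free end towards tool +x, -1: towards tool -x; prints rows (top-near, top-far, low-near, low-far edges) for tilts"""
    st(); c=imaging.camera('wrist'); a=c['img']
    s=monitor.read_state(); p=s['eef_pos']; yw=s['eef_rot'][2]; ax=sgn*np.array([np.cos(yw),np.sin(yw),0])
    for th in [40,60,80,90]:
        t=np.radians(th); e=ax*np.cos(t)+np.array([0,0,-np.sin(t)]); n=ax*np.sin(t)+np.array([0,0,np.cos(t)])
        print(th,[int(proj(c,p+[0,0,-11]+e*k+n*h)[1]) for k,h in ((-5,-8),(-5,8),(85,-8),(85,8))])
    d=imaging.camera('scene'); u,v=proj(d,p).astype(int); b=d['img'][max(v-60,0):v+120,max(0,u-90):u+90]
    im=np.hstack([a[180:360,200:440],cv2.resize(b,(180,180))])
    cv2.imwrite(f'pics/{name}.png',cv2.resize(im,None,fx=1.85,fy=1.85,interpolation=cv2.INTER_CUBIC)[:,:,::-1])
E
python3 - <<'E'
from h import *
tiltpic('p10',-1)
E
```

```text
t 31.62 pos [432.7 -80.4 253. ] rpy [-1.7985e+02 -5.0000e-02  9.1430e+01] F [ 0.   0.2 -0.5] gap 55.6 ff 3.0 j [-0.27  0.03  1.77 -0.    1.35 -0.29]
40 [281, 313, 348, 373]
60 [283, 318, 303, 327]
80 [287, 322, 259, 282]
90 [290, 322, 238, 261]
```

View pics/p10.png

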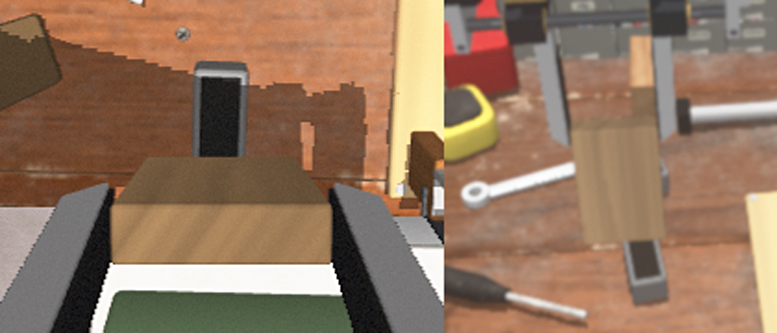

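The panel hangs at about 77°, its lower edge at row 265 against 238 for vertical. I carry it to the strip and drag it towards -y in contact to square it.

```bash
python3 - <<'E'
from h import *
go(602.5,-35,125,91.8)
E
```

```text
shift [ 41.2 170.7 128.6] turn -0.4 j6 -16.7
```

arm_command(steps=[[0.5,5,20,0,0],[0.5,10,45,0,0],[0.5,17,70,0,0],[0.5,24,95,10,0],[0.5,30,120,20,0],[0.5,35,145,30,0],[0.5,39,160,40,0],[0.5,41,170,55,0],[0.5,41,171,70,0],[0.5,41,171,85,0],[0.5,41,171,100,0],[0.5,41,171,115,0],[0.5,41,171,124,0],[0.5,41,171,128,0],[0.5,41,171,128,0]])

```text
clock: 33.6
eef_pos: [603.3, -35.3, 127.0]
eef_rot: [3.141, -0.0, 1.596]
wrist_force: [0.3, 0.4, -1.4]
finger_gap: 56.3
finger_force: 3.0
```

arm_command(steps=[[0.5,0,0,4,0],[0.5,0,0,8,0],[0.5,0,0,11,0],[0.5,0,0,13,0],[0.5,0,0,14,0],[0.5,0,0,15,0],[0.5,0,0,15,0],[0.5,0,0,15,0]])

```text
clock: 34.6
eef_pos: [603.2, -35.3, 112.0]
eef_rot: [3.142, 0.0, 1.596]
wrist_force: [0.0, -0.1, -0.8]
finger_gap: 55.7
finger_force: 3.0
```

arm_command(steps=[[0.5,0,0,1,0],[0.5,0,0,2,0],[0.5,0,0,2.5,0],[0.5,0,0,2.5,0],[0.5,0,0,2.5,0]])

```text
clock: 35.22
eef_pos: [603.3, -35.3, 109.6]
eef_rot: [3.141, 0.0, 1.596]
wrist_force: [0.0, 0.5, 4.9]
finger_gap: 55.7
finger_force: 3.0
```

arm_command(steps=[[0.5,-2,0,0,0],[0.5,-4,0,0,0],[0.5,-6,0,0,0],[0.5,-8,0,0,0],[0.5,-10,0,0,0],[0.5,-12,0,0,0],[0.5,-14,0,0,0],[0.5,-15,0,0,0],[0.5,-16,0,0,0],[0.5,-16,0,0,0],[0.5,-16,0,0,0]])

```text
clock: 36.6
eef_pos: [603.6, -51.2, 109.4]
eef_rot: [-3.142, -0.0, 1.596]
wrist_force: [-0.3, 0.2, -0.7]
finger_gap: 56.1
finger_force: 3.0
```

```bash
python3 - <<'E'
from h import *
tiltpic('p11',-1)
E
```

```text
t 36.6 pos [603.6 -51.2 109.4] rpy [-180.     -0.     91.44] F [-0.3  0.2 -0.7] gap 56.1 ff 3.0 j [-0.15  0.53  1.47 -0.    1.14 -0.17]
40 [281, 313, 348, 372]
60 [283, 318, 302, 327]
80 [287, 321, 259, 282]
90 [290, 322, 238, 261]
```

View pics/p11.png

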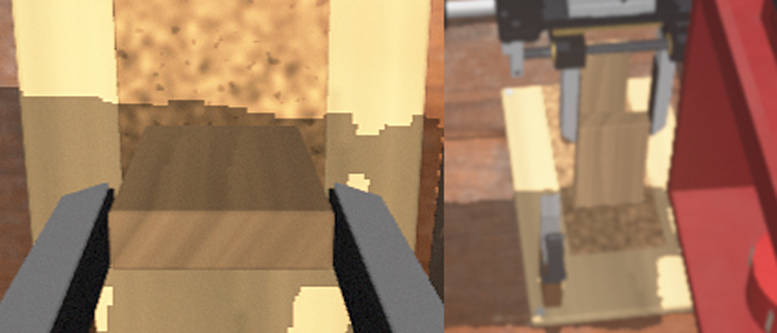

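The panel is now about 85–86°, its lower edge at row 248, so a little more drag with a press and then a slow release.

arm_command(steps=[[0.5,0,0,1,0],[0.5,0,0,1.5,0],[0.5,-1,0,2,0],[0.5,-2.5,0,2,0],[0.5,-4,0,2,0],[0.5,-4,0,2,0],[0.5,-4,0,2,0]])

```text
clock: 37.58
eef_pos: [603.7, -55.3, 107.4]
eef_rot: [3.142, 0.0, 1.596]
wrist_force: [1.2, 0.0, 1.5]
finger_gap: 55.7
finger_force: 3.0
```

arm_command(steps=[[0.61,0,0,0,0],[0.63,0,0,0,0],[0.66,0,0,0,0],[0.7,0,0,0,0],[0.75,0,0,0,0],[0.8,0,0,0,0],[0.8,0,0,-10,0],[0.8,0,0,-30,0],[0.8,0,0,-60,0],[0.8,0,0,-100,0],[0.8,0,0,-130,0],[0.8,0,0,-130,0]])

```text
clock: 39.08
eef_pos: [604.4, -55.4, 240.5]
eef_rot: [3.137, 0.001, 1.596]
wrist_force: [0.3, 0.3, -0.8]
finger_gap: 74.9
finger_force: 0.0
```

```bash
python3 - <<'E'
from h import *
st()
c=imaging.camera('wrist'); a=c['img']; print(panel_mask_wrist(c))
c=imaging.camera('scene'); b=c['img'][90:390,240:440]
im=np.hstack([cv2.resize(a,(400,300)),b]); cv2.imwrite('pics/p12.png',cv2.resize(im,None,fx=1.3,fy=1.3)[:,:,::-1])
c=imaging.camera('top')
for t,z in [('rod',13),('jar_c',96)]:
  for r in trace(c,t)[:2]: print(t,r['p'],r['rect'],minrect(c,r['region'],z))
E
```

```text
t 39.08 pos [604.4 -55.4 240.5] rpy [1.7973e+02 5.0000e-02 9.1430e+01] F [ 0.3  0.3 -0.8] gap 74.9 ff 0.0 j [-0.15  0.41  1.33  0.    1.39 -0.18]
[(0.6, array([320., 225.,  74.,  41.])), (0.59, array([318., 122.,  77.,  23.]))]
rod 0.66 [271.7, 247.2, 15.6, 89.9] [560.9 189.1 190.3  26.8   1.7]
jar_c 0.67 [226.4, 195.9, 39.6, 41.5] [647.2 274.9  89.1  64.5  27.8]
```

View pics/p12.png

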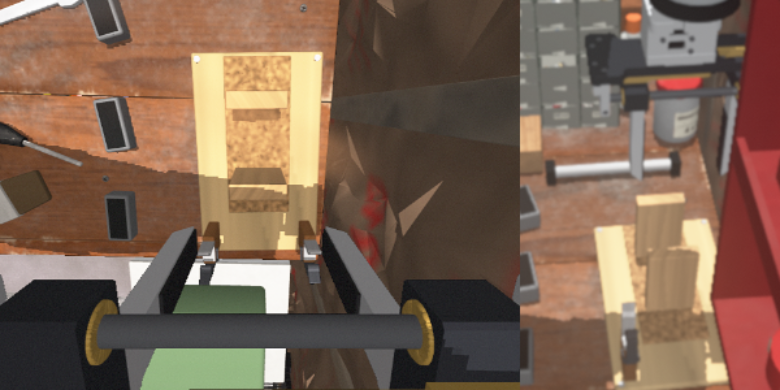

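Both panels stand upright and apart, and there are only empty blocks left, so no third panel. The rod is at about (561,189). I've used up my picture views, so from here I work from the networks' numbers. Next I measure the clips from several cameras.

```bash
python3 - <<'E'
from h import *
row=np.array([601.8,-14.5]);yw=np.radians(1.7);R=np.array([[np.cos(yw),-np.sin(yw)],[np.sin(yw),np.cos(yw)]])
mid=row+R@[0,-124]; print('pred clip',mid)
rows=[]
for n in ['wrist','top','scene']:
    c=imaging.camera(n)
    for t,sx in [('jaw_near',-58),('jaw_far',58)]:
        for r in trace(c,t)[:2]:
            ys,xs=np.nonzero(r['region']); print(n,t,round(r['p'],2),np.round(r['rect'],1),'px',len(xs),'mean@z90',np.round(onz(c,xs.mean(),ys.mean(),90)[:2],1),minrect(c,r['region'],100))
        for dy,dz in [(0,0),(0,33),(-15,20),(15,20)]:
            q=mid+R@[sx,dy]; print('   pred',sx,dy,dz,np.round(proj(c,[*q,72+dz]),1))
E
```

```text
pred clip [ 605.47861427 -138.44542265]
wrist jaw_near 0.57 [257.2 335.9  21.4  41.9] px 441 mean@z90 [ 550.7 -151.4] [ 552.4 -147.3   25.9   14.8   84.7]
   pred -58 0 0 [255.4 317. ]
   pred -58 0 33 [249.  335.2]
   pred -58 -15 20 [252.6 343.5]
   pred -58 15 20 [250.8 311.4]
wrist jaw_far 0.78 [386.6 335.4  30.3  43.5] px 467 mean@z90 [ 664.3 -147.9] [ 662.7 -143.9   27.6   14.5  -78. ]
   pred 58 0 0 [384.8 316.6]
   pred 58 0 33 [391.1 334.8]
   pred 58 -15 20 [387.7 343.1]
   pred 58 15 20 [389.2 311. ]
   pred -58 0 0 [436.3 249.4]
   pred -58 0 33 [439.7 246.5]
   pred -58 -15 20 [446.2 247.5]
   pred -58 15 20 [430.5 247.9]
   pred 58 0 0 [433.3 191.8]
   pred 58 0 33 [436.5 187.2]
   pred 58 -15 20 [442.9 188.8]
   pred 58 15 20 [427.4 189.2]
scene jaw_near 0.52 [324.8 357.2  12.3  29.7] px 272 mean@z90 [ 548.7 -168.4] [ 546.5 -173.7   40.9   16.2   85.6]
   pred -58 0 0 [322.3 347.9]
   pred -58 0 33 [322.8 332.4]
   pred -58 -15 20 [324. 348.]
   pred -58 15 20 [321.2 329.5]
scene jaw_far 0.7 [347.9 325.3 101.5 137.4] px 8747 mean@z90 [ 579.1 -132.9] [ 589.2 -116.1  218.4  135.6  -88. ]
scene jaw_far 0.67 [355.2 303.3  44.3  56.2] px 1969 mean@z90 [599.5 -83.1] [599.2 -90.4  94.9  58.7  81.6]
   pred 58 0 0 [407.5 340.4]
   pred 58 0 33 [410.5 325. ]
   pred 58 -15 20 [411.9 340.3]
   pred 58 15 20 [406.7 322.3]
```

```bash
python3 - <<'E'
from h import *
c=imaging.camera('top'); im=cv2.imread('pics/top0.png'); h=cv2.cvtColor(im,cv2.COLOR_BGR2HSV)
red=((h[...,0]<6)|(h[...,0]>174))&(h[...,1]>150)&(h[...,2]>50)
for v in range(110,215,8): 
    x=np.nonzero(red[v,450:])[0]; print(v,450+x[0] if len(x) else None,end='; ')
d=imaging.camera('scene'); im=cv2.imread('pics/scene0.png'); h=cv2.cvtColor(im,cv2.COLOR_BGR2HSV)
red=((h[...,0]<6)|(h[...,0]>174))&(h[...,1]>150)&(h[...,2]>50)
print()
for v in range(250,480,12):
    x=np.nonzero(red[v,380:])[0]; print(v,380+x[0] if len(x) else None,end='; ')
print()
for z in (240,280,320):
    for uv in [(510,200),(510,140)]:
        p=onz(c,*uv,z); print(z,np.round(p,0),'scene',np.round(proj(d,p),0))
E
```

```text
110 517; 118 513; 126 507; 134 508; 142 508; 150 508; 158 509; 166 509; 174 509; 182 510; 190 530; 198 522; 206 None; 214 None; 
250 398; 262 395; 274 394; 286 393; 298 392; 310 391; 322 430; 334 438; 346 417; 358 420; 370 427; 382 402; 394 405; 406 407; 418 409; 430 412; 442 415; 454 417; 466 420; 478 423; 
240 [ 603. -230.  240.] scene [387. 318.]
240 [ 707. -235.  240.] scene [486. 315.]
280 [ 592. -217.  280.] scene [378. 282.]
280 [ 692. -221.  280.] scene [476. 280.]
320 [ 582. -204.  320.] scene [368. 245.]
320 [ 676. -208.  320.] scene [464. 243.]
```

The shelf corner comes out at (604,-230,240) in both views. With the tool low over the clips, the gripper body stays just inside it. I go above the rod with a -90° turn so the camera side faces the robot.

```bash
python3 - <<'E'
from h import *
go(561,189.5,185,1.6)
E
```

```text
shift [245.8 -36.6  52.4] turn 89.8 j6 -10.1
```

arm_command(steps=[[0.5,25,-4,0,-10],[0.5,50,-8,0,-20],[0.5,75,-12,0,-30],[0.5,105,-16,10,-40],[0.5,135,-20,20,-50],[0.5,165,-24,30,-60],[0.5,195,-29,40,-70],[0.5,225,-33,50,-80],[0.5,246,-37,52,-90],[0.5,246,-37,52,-90],[0.5,246,-37,52,-90]])

```text
clock: 41.3
eef_pos: [560.8, 189.0, 185.7]
eef_rot: [-3.142, 0.0, -3.121]
wrist_force: [0.1, 0.8, -0.9]
finger_gap: 47.0
finger_force: 0.0
```

```bash
python3 - <<'E'
from h import *
st()
c=imaging.camera('wrist'); s=monitor.read_state()
for r in trace(c,'rod')[:2]:
    print(round(r['p'],2),r['rect'],minrect(c,r['region'],13))
    m=minrect(c,r['region'],13)
# centreline from bright steel: fit of mask rows
r=trace(c,'rod')[0]; ys,xs=np.nonzero(r['region'])
P=np.array([onz(c,u,v,16)[:2] for u,v in zip(xs,ys)]); print('mean',P.mean(0)); f=np.polyfit(P[:,0],P[:,1],1); print('slope deg',np.degrees(np.arctan(f[0])),'x range',P[:,0].min(),P[:,0].max())
E
```

```text
t 41.3 pos [560.8 189.  185.7] rpy [-1.8000e+02  2.0000e-02 -1.7881e+02] F [ 0.1  0.8 -0.9] gap 47.0 ff 0.0 j [ 0.26  0.42  1.44 -0.    1.27 -1.33]
0.61 [319.9, 218.2, 36.2, 221.0] [560.7 188.2 194.5  26.8   1.7]
mean [553.45403581 188.00908152]
slope deg 1.954809850532813 x range 463.4728860645987 656.0612399340172
```

arm_command(steps=[[0.5,0,-0.7,40,-0.5],[0.5,0,-0.7,80,-0.5],[0.5,0,-0.7,120,-0.5],[0.5,0,-0.7,145,-0.5],[0.5,0,-0.7,155,-0.5],[0.5,0,-0.7,161,-0.5],[0.5,0,-0.7,163.5,-0.5],[0.5,0,-0.7,163.5,-0.5],[0,0,-0.7,163.5,-0.5],[0,0,-0.7,163.5,-0.5],[0,0,-0.7,163.5,-0.5],[0,0,-0.7,163.5,-0.5],[0,0,-0.7,163.5,-0.5],[0,0,-0.7,163.5,-0.5],[0,0,-0.7,163.5,-0.5]], force=45)

```text
clock: 43.32
eef_pos: [560.6, 189.0, 22.0]
eef_rot: [3.142, 0.0, -3.108]
wrist_force: [-1.2, 1.3, 2.3]
finger_gap: 14.7
finger_force: 45.0
```

arm_command(steps=[[0,0,0,-30,0],[0,0,0,-60,0],[0,0,0,-100,0],[0,0,0,-140,0],[0,0,0,-170,0],[0,0,0,-180,0],[0,0,0,-180,0],[0,0,0,-180,0]])

```text
clock: 44.32
eef_pos: [560.1, 188.9, 200.3]
eef_rot: [-3.141, -0.002, -3.108]
wrist_force: [0.1, 0.2, -1.4]
finger_gap: 15.1
finger_force: 45.0
```

```bash
python3 - <<'E'
from h import *
st()
c=imaging.camera('wrist'); s=monitor.read_state()
r=trace(c,'rod')[0]; print(r['p'],r['rect'])
for z in (8.5,): print(minrect(c,r['region'],s['eef_pos'][2]-9))
for ex in (-90,90):
  for ez in (-22,4): print(ex,ez,proj(c,s['eef_pos']+[ex,0,ez]))
go(606,-138.5,150,1.7)
E
```

```text
t 44.33 pos [560.1 188.9 200.3] rpy [-1.7997e+02 -1.3000e-01 -1.7807e+02] F [ 0.1  0.2 -1.4] gap 15.1 ff 45.0 j [ 0.26  0.41  1.43 -0.    1.31 -1.34]
0.94 [321.2, 279.6, 73.9, 400.9]
[531.9 185.4 140.   27.8   0.6]
-90 -22 [328.98785795 103.94636427]
-90 4 [330.64944983  98.93797751]
90 -22 [315.94303125 446.61593019]
90 4 [315.51522324 487.05045698]
shift [ -34.7 -328.8   50.6] turn 0.2 j6 -76.8
```

```bash
python3 - <<'E'
from h import *
s=monitor.read_state(); p=s['eef_pos']
c=imaging.camera('top')
for r in trace(c,'rod')[:2]: print('top',r['p'],r['rect'],minrect(c,r['region'],204))
print([np.round(proj(c,p+[e,e*0.033,4]),1) for e in (-90,0,90)])
c=imaging.camera('scene')
for r in trace(c,'rod')[:2]: print('scene',r['p'],r['rect'])
print([np.round(proj(c,p+[e,e*0.033,z]),1) for e in (-90,90) for z in (-22,4)])
c=imaging.camera('wrist')
g=c['img'].astype(int).sum(2)
print([int(g[v,322:338].mean()) for v in range(60,130,4)])
E
```

```text
[array([259.4, 279.7]), array([259.3, 227.8]), array([259.2, 177.5])]
scene 0.7 [309.4, 135.9, 117.6, 27.4]
[array([256.9, 144.6]), array([256. , 130.8]), array([367.4, 138.4]), array([368.5, 124.7])]
[340, 337, 337, 342, 332, 178, 169, 171, 167, 168, 166, 159, 157, 161, 143, 613, 609, 604]
```

```bash
python3 - <<'E'
from h import *
p=monitor.read_state()['eef_pos']; c=imaging.camera('wrist'); print(np.round(ray(c,0,0)[0]-p,1))
for v in (80,118):
    for dz in (4,-9): print(v,dz,np.round(onz(c,330,v,p[2]+dz)-p,1))
h=cv2.cvtColor(c['img'],cv2.COLOR_RGB2HSV); g=c['img'].astype(int).sum(2)
print([int(g[v,322:338].mean()) for v in range(400,480,5)])
E
```

```text
[-77.8  -3.9 159.6]
80 4 [-96.5  -0.5   4. ]
80 -9 [-98.   -0.2  -9. ]
118 4 [-83.2   0.1   4. ]
118 -9 [-83.6   0.4  -9. ]
[219, 234, 240, 241, 240, 233, 562, 549, 543, 532, 480, 135, 77, 140, 150, 154]
```

The rod sits 6.5 mm towards -x in the grip, which the clip spacing allows. I carry it low over the panels towards the clips.

arm_command(steps=[[0,-5,-25,0,0],[0,-10,-60,0,0],[0,-17,-100,10,0],[0,-24,-140,25,0],[0,-30,-180,40,0],[0,-36,-215,55,0],[0,-40,-240,65,0],[0,-40.5,-250,68,0],[0,-40.5,-250,68,0],[0,-40.5,-250,68,0]])

```text
clock: 45.98
eef_pos: [609.6, -58.6, 134.5]
eef_rot: [3.142, 0.001, -3.107]
wrist_force: [0.7, 0.4, -1.3]
finger_gap: 14.8
finger_force: 45.0
```

```bash
python3 - <<'E'
from h import *
st(); go(609,-138.5,128,1.8)
c=imaging.camera('wrist')
for t in ['jaw_near','jaw_far']:
    for r in trace(c,t)[:1]: print(t,r['p'],r['rect'],minrect(c,r['region'],100))
E
```

```text
t 45.98 pos [609.6 -58.6 134.5] rpy [ 1.8000e+02  4.0000e-02 -1.7802e+02] F [ 0.7  0.4 -1.3] gap 14.8 ff 45.0 j [-0.16  0.52  1.43  0.    1.19 -1.76]
shift [  3.4 -79.9   6.5] turn 0.2 j6 -100.9
jaw_near 0.57 [146.9, 160.1, 61.6, 34.2] [ 548.2 -149.4   21.3   12.3  -84. ]
jaw_far 0.79 [170.4, 350.9, 51.4, 71.8] [ 649.3 -141.8   49.4    9.9  -35.9]
```

arm_command(steps=[[0,0.5,-20,2,0],[0,1,-40,4,0],[0,2,-60,6,0],[0,3,-74,6,0],[0,3.4,-80,6,0],[0,3.4,-80,6,0],[0,3.4,-80,6,0],[0,3.4,-80,6,0]])

```text
clock: 47.12
eef_pos: [608.9, -139.1, 128.0]
eef_rot: [3.142, 0.0, -3.107]
wrist_force: [-1.2, -0.0, -1.5]
finger_gap: 14.7
finger_force: 45.0
```

```bash
python3 - <<'E'
from h import *
st()
c=imaging.camera('wrist')
for t in ['jaw_near','jaw_far','rod']:
    for r in trace(c,t)[:1]: print(t,r['p'],r['rect'],minrect(c,r['region'],100))
mid=np.array([606.5,-138.5])
for dz in (0,20,33): print('slot pred near',np.round(proj(c,[548.5,-140.2,72+dz]),1),'far',np.round(proj(c,[664.5,-136.8,72+dz]),1))
for y in (-155,-125): print(y,np.round(proj(c,[548.5,y,105]),1))
E
```

```text
t 47.12 pos [ 608.9 -139.1  128. ] rpy [ 180.      0.   -178.03] F [-1.2 -0.  -1.5] gap 14.7 ff 45.0 j [-0.28  0.55  1.4   0.    1.19 -1.89]
jaw_near 0.86 [291.8, 168.1, 18.1, 38.6] [ 546.7 -155.6   16.7    8.4    1.2]
jaw_far 0.43 [301.2, 372.9, 4.1, 29.3] [ 656.  -148.5   16.7    2.2    1.3]
rod 0.88 [321.0, 279.2, 72.2, 398.5] [ 586.1 -142.4  156.2   30.7    0.8]
slot pred near [323.1 166.3] far [321.7 357.7]
slot pred near [323.5 169.7] far [321.9 377.1]
slot pred near [323.8 172.3] far [322.1 391.6]
-155 [291.4 171.2]
-125 [357.1 173.4]
```

```bash
python3 - <<'E'
from h import *
c=imaging.camera('wrist'); g=c['img']
for v in (156,164,172,180): print(v,[tuple(int(a) for a in g[v,u:u+3].mean(0)) for u in range(276,378,4)])
for v in (360,375,390): print(v,[tuple(int(a) for a in g[v,u:u+3].mean(0)) for u in range(276,378,4)])
E
```

```text
156 [(117, 88, 74), (115, 85, 71), (111, 83, 69), (82, 74, 70), (85, 76, 73), (100, 79, 69), (114, 104, 99), (126, 117, 113), (135, 127, 123), (140, 131, 127), (145, 136, 132), (143, 133, 128), (141, 131, 125), (139, 128, 121), (135, 123, 115), (130, 114, 105), (124, 107, 98), (139, 122, 113), (139, 119, 109), (142, 110, 86), (215, 179, 127), (252, 228, 159), (247, 223, 158), (247, 224, 159), (248, 221, 157), (249, 223, 159)]
164 [(173, 116, 88), (166, 110, 85), (87, 81, 78), (86, 77, 75), (88, 80, 77), (87, 78, 77), (111, 102, 98), (129, 120, 116), (135, 126, 122), (142, 132, 128), (145, 136, 130), (142, 132, 127), (140, 130, 124), (141, 130, 123), (137, 123, 116), (133, 118, 109), (127, 110, 100), (140, 123, 112), (143, 123, 114), (143, 124, 111), (147, 127, 113), (160, 140, 128), (243, 215, 154), (249, 225, 161), (249, 226, 160), (249, 227, 162)]
172 [(176, 114, 81), (166, 107, 77), (82, 77, 75), (81, 74, 72), (84, 77, 74), (85, 77, 72), (112, 103, 99), (127, 119, 114), (133, 127, 122), (141, 134, 129), (144, 134, 130), (144, 134, 129), (143, 133, 127), (143, 130, 123), (137, 124,
[... 1111 characters left out ...]
, 33), (21, 21, 24), (48, 50, 50), (111, 109, 106), (129, 126, 124), (137, 132, 131), (142, 140, 138), (135, 131, 131), (131, 129, 128), (127, 123, 122), (112, 109, 107), (100, 79, 66), (29, 29, 30), (35, 31, 33), (98, 95, 97), (111, 110, 110), (101, 87, 60), (100, 80, 39), (53, 45, 29), (23, 25, 29), (27, 30, 32), (28, 26, 27)]
390 [(96, 75, 40), (50, 50, 51), (52, 53, 54), (51, 50, 53), (49, 49, 51), (50, 49, 52), (48, 49, 49), (50, 49, 51), (53, 54, 56), (50, 49, 52), (48, 48, 52), (51, 51, 53), (51, 50, 52), (51, 51, 53), (54, 53, 55), (51, 51, 53), (52, 52, 53), (52, 51, 54), (50, 50, 52), (51, 50, 53), (51, 53, 53), (88, 74, 43), (123, 97, 49), (24, 29, 30), (22, 25, 27), (24, 24, 27)]
```

The near clip's steel spans columns 284–362, centre 323, against a predicted slot centre of 323.5. The rod is about 0.7 mm off in y, so I correct that and go down into the flare.

arm_command(steps=[[0,0,0.7,4,0],[0,0,0.7,8,0],[0,0,0.7,12,0],[0,0,0.7,16,0],[0,0,0.7,16,0],[0,0,0.7,16,0]])

```text
clock: 48.12
eef_pos: [608.9, -138.9, 112.1]
eef_rot: [-3.142, 0.0, -3.108]
wrist_force: [-0.3, -1.2, -1.5]
finger_gap: 15.3
finger_force: 45.0
```

arm_command(steps=[[0,0,0,2,0],[0,0,0,4,0],[0,0,0,6,0],[0,0,0,8,0],[0,0,0,8,0],[0,0,0,8,0]])

```text
clock: 48.88
eef_pos: [609.0, -138.8, 104.2]
eef_rot: [-3.142, 0.001, -3.108]
wrist_force: [1.3, 2.0, 3.1]
finger_gap: 14.7
finger_force: 45.0
```

arm_command(steps=[[0,0,0,2,0],[0,0,0,4,0],[0,0,0,6,0],[0,0,0,8,0],[0,0,0,8,0]])

```text
clock: 49.5
eef_pos: [608.5, -138.6, 95.3]
eef_rot: [3.141, -0.001, -3.108]
wrist_force: [0.1, 4.2, -2.5]
finger_gap: 14.8
finger_force: 45.0
```

arm_command(steps=[[0,0,0,2,0],[0,0,0,4,0],[0,0,0,6,0],[0,0,0,8,0],[0,0,0,10,0],[0,0,0,12,0],[0,0,0,14,0],[0,0,0,14,0],[0,0,0,14,0]])

```text
clock: 50.62
eef_pos: [608.8, -139.1, 82.1]
eef_rot: [-3.141, 0.0, -3.108]
wrist_force: [-0.7, 1.0, -2.6]
finger_gap: 14.4
finger_force: 45.0
```

arm_command(steps=[[0,0,0,0.7,0],[0,0,0,1.4,0],[0,0,0,2,0],[0,0,0,2.5,0],[0,0,0,2.5,0],[0,0,0,2.5,0]])

```text
clock: 51.38
eef_pos: [608.9, -138.9, 80.8]
eef_rot: [-3.141, 0.001, -3.108]
wrist_force: [-6.9, 1.7, 11.7]
finger_gap: 14.8
finger_force: 45.0
```

arm_command(steps=[[0,0,0,-1,0],[0,0,0,-1,0],[0.2,0,0,-1,0],[0.3,0,0,-1,0],[0.4,0,0,-1,0],[0.4,0,0,-1,0],[0.4,0,0,-10,0],[0.4,0,0,-25,0],[0.4,0,0,-40,0],[0.4,0,0,-48,0],[0.4,0,0,-48,0]])

```text
clock: 52.75
eef_pos: [609.0, -138.9, 128.3]
eef_rot: [-3.141, 0.001, -3.108]
wrist_force: [0.0, 0.2, -0.5]
finger_gap: 37.4
finger_force: 0.0
```

```bash
python3 - <<'E'
from h import *
st()
c=imaging.camera('wrist'); g=c['img']
r=trace(c,'rod')[0]; print(r['p'],r['rect'],minrect(c,r['region'],72))
for t in ['jaw_near','jaw_far']:
    for r in trace(c,t)[:1]: print(t,r['p'],r['rect'],minrect(c,r['region'],100))
# centreline columns of the rod vs predicted axis for seated pose
for x in (540,560,590,620,640,655): print(x,np.round(proj(c,[x,-138.5+(x-606.5)*.031,80]),1))
E
```

```text
t 52.75 pos [ 609.  -138.9  128.3] rpy [-1.7998e+02  7.0000e-02 -1.7807e+02] F [ 0.   0.2 -0.5] gap 37.4 ff 0.0 j [-0.28  0.55  1.4   0.    1.19 -1.89]
0.97 [319.8, 240.0, 55.8, 290.4] [ 597.8 -140.6  173.1   27.     1.9]
jaw_near 0.95 [298.2, 168.9, 32.3, 38.0] [ 546.4 -152.7   16.9   14.7    5.3]
jaw_far 0.62 [302.6, 358.0, 25.1, 65.4] [ 647.  -148.5   35.7   14.8    1.8]
540 [322.9 150.3]
560 [322.7 189.4]
590 [322.4 244.3]
620 [322.1 295.3]
640 [322.  327.3]
655 [321.9 350.3]
```

The near jaw's mask now reaches column 314, over the rod, where a closed nose should be (about 316). The rod's end and cap width match the seated pose too. I retreat and verify from outside.

arm_command(steps=[[0.4,0,10,-10,0],[0.4,0,30,-25,0],[0.4,0,60,-50,0],[0.4,40,80,-80,0],[0.4,90,100,-100,0],[0.4,140,120,-110,0],[0.4,190,140,-120,0],[0.4,230,150,-120,0],[0.4,230,150,-120,0],[0.4,230,150,-120,0],[0.4,230,150,-120,0]])

```text
clock: 54.32
eef_pos: [374.4, 3.4, 247.5]
eef_rot: [3.142, -0.0, -3.108]
wrist_force: [-0.3, -0.9, 0.4]
finger_gap: 37.6
finger_force: 0.0
```

```bash
python3 - <<'E'
from h import *
st()
mid=np.array([606.5,-138.5]);yw=np.radians(1.8);R=np.array([[np.cos(yw),-np.sin(yw)],[np.sin(yw),np.cos(yw)]])
def box(c,ctr,hx,hy,hz,off):
    q=np.array([proj(c,[*(np.array(ctr)[:2]+R@np.array([off+a*hx,b*hy])),ctr[2]+d*hz]) for a in(-1,1) for b in(-1,1) for d in(-1,1)])
    return np.round([*((q.max(0)+q.min(0))/2),*(q.max(0)-q.min(0))],1)
for n in ('scene','top'):
    c=imaging.camera(n)
    for r in trace(c,'rod')[:2]: print(n,'rod',round(r['p'],2),np.round(r['rect'],1))
    for dz in (0,14): print('  pred rod dz',dz,box(c,[*mid,72+dz],90,13,13,-4))
    for t in ('jaw_near','jaw_far'):
        for r in find_in(c,t)[:1]: print(n,t,round(r['p'],2),np.round(r['rect'],1))
    for r in trace(c,'panel1')[:3]: print(n,'panel',round(r['p'],2),np.round(r['rect'],1))
    for y in (25.5,-55.5): print('  pred panel',box(c,[602.5,y,58],28,8,45,0))
    for r in find_in(c,'jar_c')[:1]: print(n,'jar',np.round(r['rect']))
E
```

```text
t 54.33 pos [374.4   3.4 247.5] rpy [ 1.8000e+02 -1.0000e-02 -1.7807e+02] F [-0.3 -0.9  0.4] gap 37.6 ff 0.0 j [-0.09 -0.13  1.93  0.    1.34 -1.69]
scene rod 0.82 [342.  350.2  95.4  27.7]
  pred rod dz 0 [363.7 344.6 137.3  39.3]
  pred rod dz 14 [364.5 338.2 138.9  39.6]
scene jaw_near 0.79 [326.4 357.7  13.5  29.4]
scene panel 0.92 [344.5 265.2  36.8  48.2]
scene panel 0.83 [358.6 301.5  43.7  49.8]
scene panel 0.17 [326.  357.4  12.3  30.5]
  pred panel [348.1 263.7  39.9  50.4]
  pred panel [355.1 303.2  43.2  51.9]
top rod 0.74 [434.9 219.   22.   98.8]
  pred rod dz 0 [435.2 221.9  20.7  92.7]
  pred rod dz 14 [436.5 220.3  21.1  93.9]
top jaw_near 0.54 [443.7 247.7   4.8  10.4]
top jaw_far 0.55 [438.8 190.4  10.4   8.7]
top panel 0.96 [391.3 220.6  14.   40.1]
top panel 0.89 [352.3 221.7  14.8  37.5]
  pred panel [351.3 222.   10.4  37.3]
  pred panel [392.  222.3  14.2  37.3]
top jar [227. 197.  39.  40.]
```

The near end matches the seated position (scene bottom row 364 against 364.3 predicted). The shelf hides the far end in that view, so I check it from the symmetric wrist pose used before.

```bash
python3 - <<'E'
from h import *
go(604,-40,250,91.8)
E
```

```text
shift [-228.6  -51.    -2.6] turn -89.9 j6 -97.0
```

arm_command(steps=[[0.4,-25,-6,-3,10],[0.4,-50,-12,-3,20],[0.4,-80,-18,-3,30],[0.4,-110,-25,-3,40],[0.4,-140,-31,-3,50],[0.4,-170,-38,-3,60],[0.4,-200,-45,-3,70],[0.4,-228,-51,-3,80],[0.4,-228,-51,-3,90],[0.4,-228,-51,-3,90],[0.4,-228,-51,-3,90]])

```text
clock: 56.3
eef_pos: [603.3, -39.9, 250.5]
eef_rot: [3.142, -0.0, 1.609]
wrist_force: [-0.4, 0.1, 0.2]
finger_gap: 37.7
finger_force: 0.0
```

```bash
python3 - <<'E'
from h import *
st()
mid=np.array([606.5,-138.5]);yw=np.radians(1.8);R=np.array([[np.cos(yw),-np.sin(yw)],[np.sin(yw),np.cos(yw)]])
c=imaging.camera('wrist')
r=trace(c,'rod')[0]; m=r['region']; print(r['p'],r['rect'])
cols=np.nonzero(m.any(0))[0]; print(cols.min(),cols.max())
for u in range(cols.min(),cols.max()+1,8):
    v=np.nonzero(m[:,u])[0]; print(u,v.min(),v.max(),end='; ')
print()
for t in ('jaw_near','jaw_far'):
    for q in trace(c,t)[:1]: print(t,q['p'],np.round(q['rect'],1))
for s in (-94,-62,-4,54,86):
  for dz in (0,14):
    p=mid+R@[s,0]; print(s,dz,np.round(proj(c,[*p,72+dz]),1),end=' | ')
E
```

```text
t 56.3 pos [603.3 -39.9 250.5] rpy [180.    -0.    92.16] F [-0.4  0.1  0.2] gap 37.7 ff 0.0 j [-0.13  0.41  1.32  0.    1.42 -0.16]
0.63 [319.6, 327.7, 212.0, 34.8]
216 422
216 320 327; 224 309 343; 232 309 331; Traceback (most recent call last):
  File "<stdin>", line 8, in <module>
    return umr_minimum(a, axis, None, out, keepdims, initial, where)
ValueError: zero-size array to reduction operation minimum which has no identity
```

```bash
python3 - <<'E'
from h import *
mid=np.array([606.5,-138.5]);yw=np.radians(1.8);R=np.array([[np.cos(yw),-np.sin(yw)],[np.sin(yw),np.cos(yw)]])
c=imaging.camera('wrist')
r=trace(c,'rod')[0]; m=r['region']; print(r['p'],np.round(r['rect'],1))
for u in range(214,426,6):
    v=np.nonzero(m[:,u])[0]
    if len(v): print(u,v.min(),v.max(),end='; ')
print()
for t in ('jaw_near','jaw_far'):
    for q in trace(c,t)[:1]: print(t,q['p'],np.round(q['rect'],1))
for s in (-94,-70,-40,32,62,86):
  for dz in (0,14):
    p=mid+R@[s,0]; print(s,dz,np.round(proj(c,[*p,72+dz]),1),end=' | ')
g=c['img'].astype(int).sum(2)
for s in (-40,32):
  u=int(proj(c,[*(mid+R@[s,0]),72])[0]); print('\ncol',u,[int(x) for x in g[290:350:2,u-2:u+3].mean(1)])
E
```

```text
0.94 [318.8 326.5 207.3  34. ]
220 315 343; 226 310 342; 232 310 331; 280 324 334; 286 319 334; 292 319 334; 298 319 334; 304 319 334; 310 319 333; 316 319 333; 322 319 333; 328 319 333; 334 318 333; 340 318 334; 346 318 334; 352 318 334; 358 319 334; 406 309 328; 412 309 342; 418 314 343; 
jaw_far 0.38 [320.1 325.1 210.7  35.3]
-94 0 [219.5 324.4] | -94 14 [215.8 331.6] | -70 0 [245.  324.5] | -70 14 [242.2 331.8] | -40 0 [276.9 324.7] | -40 14 [275.3 331.9] | 32 0 [353.3 325.1] | 32 14 [354.6 332.3] | 62 0 [385.1 325.2] | 62 14 [387.6 332.5] | 86 0 [410.6 325.3] | 86 14 [414.  332.6] | 
col 276 [144, 107, 81, 68, 57, 69, 74, 75, 62, 66, 60, 54, 56, 65, 61, 60, 65, 94, 90, 110, 145, 175, 164, 430, 569, 565, 556, 709, 709, 750]

col 353 [646, 650, 651, 648, 647, 665, 396, 404, 403, 406, 405, 400, 660, 621, 282, 485, 584, 659, 710, 709, 708, 675, 544, 748, 747, 744, 745, 745, 735, 733]
```

```bash
python3 - <<'E'
from h import *
print(job.sign_off())
E
```

```text
the job is handed in; nothing more can be done
None
```

The job is handed in, with no verdict returned: both panels (there was no third) stand upright and apart on the cork, the rod measures level and seated in both clips with the near jaw seen shut over it and the far jaw less certain, and the jar was not moved.

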